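Jack up the wax tank and hold it tilted for draining

TASK

Set the small red hydraulic jack under the wax tank so that its saddle is centred beneath the yellow-marked lift lug, then pump the jack's handle until the tank's feet on that side stand about 20 to 30 mm clear of the bench, so that the last wax can run to the drain tap. The jack leaks and sinks whenever its handle comes up, so finish holding the handle pressed fully down, with the tank carried by the jack. Let only the jack touch the tank, keep the jack standing flat, and leave the other things on the bench where they are.

Things in the scene. Friction and masses are not known exactly. Their poses are not given: they have to be found in the camera images.
- jack: red hydraulic jack, loose, 0.95 kg, on a base plate 220 x 84 x 12 mm that reaches from 45 mm before the ram to 175 mm behind it. Origin on the bench under the ram's axis; z up, +x towards the handle. Round the origin an upright cylinder 60 mm across, 99 mm high; behind it the pump block (grip the jack here), then the handle. Slides on the bench with 4 to 7 N
- jack_grip (a point): where to grip the jack: middle of the pump block, 80 mm from the ram's axis towards the handle, 58 mm above the bench. The block is 50 mm long in the jack's x, 40 mm wide in y, its top 68 mm above the bench; grip it across y from above, tips no lower than 15 mm over the bench. Pivot cheeks behind it reach up to 94 mm
- jack_saddle (a point): centre of the top of the jack's saddle (dark steel disc, 40 mm across), on the ram's axis; 121 mm above the bench with the ram fully down, 10 mm below the lift pad (ram out up to 4 mm at the start)
- jack_ram (a joint): how far the ram is out (m), 0 to 0.058, 0 to 0.004 at the start. It rises with the handle's down strokes and cannot be let down. Under the tank it sinks 1 to 4 mm/s, by up to 6 mm, whenever the handle comes up; with the handle held down, or without load, it stays
- jack_handle (a joint): pump handle (rad): 0 = up (sloping 0.55 rad above level, away from the ram), 0.80 = fully down on its stop (0.25 rad below level). A light spring lifts it when let go. Only down strokes pump: a full one raises the ram 5 to 15 mm (its first part may be idle); a 1 s stroke takes 5 to 18 N at the handle's end. Some 3 to 6 strokes do the job
- handle_pivot (a point): the handle's pivot (axis along the jack's y), 112 mm from the ram's axis and 80 mm above the bench; stays put on the jack
- handle_end (a point): the place to press: top of the handle's black round grip (24 mm thick, from 50 to 130 mm out from the pivot), 105 mm out along the handle from its pivot and 12 mm above its centre line; moves with the handle, from 145 mm above the bench (up) to 66 mm (down)
- tank: steel wax tank, shell 300 x 280 x 190 mm, lid, control box, 4 kg, hinged along its far side. Origin on the hinge axis (its x axis), 115 mm above the bench; its y axis points across the tank to the lift lug, which stands out from the middle of that side: come in along y from there, handle pointing away. The wall is 65 mm behind the lug's mark, its bottom edge 55 mm above the bench
- lift_pad (a point): the lift point: centre of the underside of the round yellow pad (48 mm across, 12 mm thick, black dot on top in its centre) at the end of the lug; 131 mm above the bench while the tank stands on its feet; 370 mm from the hinge axis
- tank_foot (a point): underside of the tank's two feet on the lug's side (point midway between them), 285 mm from the hinge axis; its height is the feet's clearance from the bench, 0 at the start
- wax_slabs: leave alone: stack of four cream and honey wax slabs with brown cards between them, 170 x 120 x 86 mm high; origin under its centre
- candle_box: leave alone: small open cardboard tray with four cream candles lying in it, 200 x 120 x 50 mm; origin under its centre
- jug: leave alone: round steel jug with a handle, 84 mm across, 110 mm high; origin under its centre
- wick_spool: leave alone: wooden wick spool standing on end, 64 mm across, 52 mm high; origin under its centre
- scraper: leave alone: wax scraper lying flat, about 200 mm long; origin under its centre
- dye_jar: leave alone: orange jar with a white lid, 60 mm across, 85 mm high; origin under its centre

How it is judged:
On the way, in this order (a step that is already met when the one before it is completed fails the run):
1. the jack stands flat with its saddle under the marked lift point, not yet bearing (horizontal distance between jack_saddle and lift_pad below 0.012 m and angle between jack's own z axis and vertical below 0.05 rad and height (world z) of each of jack, tank_foot below 0.003 m and contact force between jack and tank below 0.5 N), for 0.2 s.
2. the saddle, pumped up, bears on the lift pad and the tank's feet leave the bench (horizontal distance between jack_saddle and lift_pad below 0.015 m and height (world z) of tank_foot above 0.004 m and contact force between jack and tank above 5 N), for 0.1 s.
At the end, for the whole second after the job is handed in: Through the last second: feet on the lug's side 15 to 37 mm above the bench; saddle within 15 mm of the lift point (from above), pressing over 8 N; handle held down by the gripper (over 0.70 rad, over 1 N); arm off the tank; jack flat and still; other things moved under 30 mm (height (world z) of tank_foot between 0.015 and 0.037 m and horizontal distance between jack_saddle and lift_pad below 0.015 m and value of joint jack_handle above 0.7 rad and contact force between any of the fingers, the arm and jack above 1 N and contact force between jack and tank above 8 N and contact force between each of the arm, the fingers and tank below 0.5 N and angle between jack's own z axis and vertical below 0.06 rad and height (world z) of jack below 0.004 m and linear speed of jack below 0.02 m/s); the arm keeps its last pose, push and grip.
It fails at once if the arm or gripper pushes the tank (contact force between any of the arm, the fingers and tank above 4 N).
It fails at once if the jack is tipped over (angle between jack's own z axis and vertical above 0.35 rad).
It fails at once if the tank is thrown up too far (height (world z) of tank_foot above 0.045 m).
It fails at once if another thing on the bench is shoved more than 30 mm (distance of any of wax_slabs, candle_box, jug, wick_spool, scraper, dye_jar from where it was at the start of the episode above 0.03 m).
It also fails if it takes over 54 s, if anything falls off the work surface, if the arm or the gripper's body presses on something with over 40 N, if the wrist force passes 120 N, or if a joint passes its speed limit or range.

ROBOT

A 6-joint arm with a two-finger parallel gripper is mounted at the origin on the work surface. World frame = base frame: x ahead of the robot, y to its left, z up, the work surface at z = 0. Lengths are in m, angles in rad, forces in N, time in s.
With the tool pointing down it reaches from about 0.35 to 0.725 m from the base axis. Payload 6 kg.
Tool frame: the origin (TCP) lies at the very end of the fingers, on their centre line; the grasp point (between the pads) lies 19 mm behind it; z points along the fingers, y is the line along which they close (so a half turn about z gives the same grasp; the last joint's range is limited). The gripper opens to 85 mm and grips with 20 to 120 N. Pads are 22 mm wide; open, the fingers measure 114 mm over their backs; the gripper's body (76 mm by 85 mm) begins 54 mm behind the grasp point. The pads swing forward as they close: fully open they stand 13 mm farther back than shut.
Start: joints at [1.588, 0.04, 0.085, 0, -1.615, -0.334], TCP at [0.187, 0.57, 0.231] pointing down, gripper open.
Joint ranges: [-2.56, 2.56], [-1.29, 2.01], [-1.08, 1.49], [-3.29, 1.98], [-2.81, -0.18], [-2.99, 2.99]. Speed limits (rad/s): [2.57, 2.57, 3.01, 3.14, 3.14, 3.14].

INTERFACE

Orientations are given as a unit quaternion [x, y, z, w].
In Python, from station import manip, eyes, order, spotter gives the robot as it stands.
- The arm moves only by the tool arm_command, never from a script. Its argument "plan" is a list that holds one entry, the list of rows, each a list of 5 numbers: the opening, from 0 (shut) to 1 (fully open), then the shift along the tool's x, y, z normalised to -1 to 1, where 1 is 0.03 m, then the turn about the tool's z normalised to -1 to 1, where 1 is 0.1 rad. In form: [[[gripper, x, y, z, turn], ...]]. A call has 1 to 20 rows; each row shifts and turns the commanded pose from where the row before left it, along the tool's axes as they then stand; what a row does not reach is not made up. A row lasts 1/12 s, in which the tool goes at most 41.7 mm and 7.16 degrees, less where a joint would pass 70% of its speed; a pose out of reach is approached as far as the arm can. A call with a number of a shift or a turn outside -1 to 1 is refused whole. A call with a gripper value outside its range is refused whole. The fingers move at their own pace and stop on an object; "squeeze" is the grip in N (left out, the last holds). Time passes only in rows, so rows that do not move let the fingers close. It gives the time, the measured TCP pose, the force, the opening and the grip force at its end, in the units of the state.
- manip.read_state(): the state, without advancing time (a new reading comes with each control period).
- eyes.grab_frame(name): name is "scene" or "side" or "wrist"; returns a dict with "img" (420x560x3 uint8, blue, green, red), "fov_y" (degrees; the focal length in pixels is half the picture's height over the tangent of half this angle, whatever the lens; pixels are square), "cx", "cy" (the principal point, pixels), "k1" (the pictures are not rectified: a ray, as slopes to the right and down, at radius r is drawn at 1 + k1 r^2 times it, then the intrinsics apply), "eye" and "attitude" of the camera in the world. Camera axes: x right, y down, z forward; pixel columns grow to the right and rows downward; lengths in m; the calibration is good to about 2 mm. A picture is of the moment at which its call begins. There is no depth.
- order.close_job(): hands the job in; it is judged then, once.
Trained networks look in a picture, given as the dict that the camera call returned (one of the last four; its "shot" number tells which), for a name from the list of things; names that differ only in an ending like _2 or _b are one class to them, and where a whole thing is asked for, a point or a joint stands for the part that bears it (a point fixed in the world has none). Each returns a list of dicts, best first, with "score" (0 to 1); they miss things now and then, are a little off and sometimes report something else, mostly with a low value. They report only what shows in the picture. A call takes as long as a camera call.
- spotter.recognise(label, picture): "point" ([x, y, z] in m, in world coordinates, good to about 4 mm: the middle of the surface that is visible of it).
- spotter.cut_out(label, picture): "region" (420x560 bool, what is visible of it).
The state is a dict: "t": time; "joint_positions": joint angles; "qvel": joint speeds; "joint_torque": joint torques, N m; "eef_pos": TCP position; "tcp_rot": TCP orientation; "wrist_force": force on the tool from outside, world axes, zero at the start; "moment": the same for the moment, N m; "grip_width": finger opening in m; "grip_force": force on a finger pad.
Only numpy, scipy, OpenCV 4.12 (cv2) and the standard library are available. Lean on these libraries where they do the work, as an engineer would, in place of code of your own. Each camera call takes 0.05 s, during which the arm holds its last target. There are 200 camera calls.

## Working session

There is one attempt and no reset: what is moved stays moved. The work goes in short steps, Python scripts to look and compute and a tool call to move; the robot and the scene stay as the last step left them, time stands still between calls to the robot, and variables do not carry over. Pictures are saved under pics/ and viewed, at most 10 in all, crops included, and the job is handed in when it is done.

Besides the shell and the picture viewer there is one more tool, called after ">>>" by a JSON object that holds its "op" and its "data", one argument or row to a line. arm_command: Moves the arm, as the interface text tells. Its arguments: {"type":"object","properties":{"plan":{"type":"array","items":{"type":"array","items":{"type":"array","items":{"type":"number"}}}},"squeeze":{"type":"number"}},"required":["plan"]}

```bash
mkdir -p pics
cat > h.py <<'E'
import numpy as np, cv2, json
from scipy.spatial.transform import Rotation as R
from station import manip, eyes, order, spotter
def rot(a):
    a=np.array(a,float)
    return R.from_quat(a).as_matrix() if a.size==4 else a.reshape(3,3)
def K(p):
    h=p["img"].shape[0]; f=h/2/np.tan(np.radians(p["fov_y"])/2)
    return np.array([[f,0,p["cx"]],[0,f,p["cy"]],[0,0,1]])
def ray(p,u,v):
    q=cv2.undistortPoints(np.array([[[u,v]]],float),K(p),np.array([p["k1"],0,0,0.]))[0,0]
    d=rot(p["attitude"])@np.array([q[0],q[1],1]); return np.array(p["eye"]),d/np.linalg.norm(d)
def onz(p,u,v,z):
    e,d=ray(p,u,v); return e+d*(z-e[2])/d[2]
def tri(obs):
    A=np.zeros((3,3));b=np.zeros(3)
    for p,u,v in obs:
        e,d=ray(p,u,v);M=np.eye(3)-np.outer(d,d);A+=M;b+=M@e
    x=np.linalg.solve(A,b)
    res=[np.linalg.norm(np.cross(ray(p,u,v)[1],x-np.array(p["eye"]))) for p,u,v in obs]
    return x,res
def proj(p,X):
    c=rot(p["attitude"]).T@(np.array(X)-np.array(p["eye"]))
    s=c[:2]/c[2]; s=s*(1+p["k1"]*(s@s)); k=K(p); return k[0,0]*s+k[:2,2]
E
python3 - <<'E'
from h import *
import pickle
s=manip.read_state(); print({k:np.round(v,3).tolist() for k,v in s.items()})
P={n:eyes.grab_frame(n) for n in("scene","side","wrist")}
pickle.dump(P,open("p0.pkl","wb"))
for n,p in P.items():
    cv2.imwrite(f"pics/0{n}.png",p["img"]); print(n,p["eye"],p["attitude"],p["k1"])
    for l in("jack","jack_grip","jack_saddle","lift_pad","handle_end","handle_pivot","wax_slabs","candle_box","jug","wick_spool","scraper","dye_jar","tank"):
        r=spotter.recognise(l,p)
        print(l,[(np.round(x["point"],3).tolist(),round(x["score"],2)) for x in r[:2]])
print(manip.read_state()["t"])
E
```

```text
{'t': 0.0, 'joint_positions': [1.588, 0.041, 0.084, -0.0, -1.615, -0.334], 'qvel': [-0.0, 0.001, 0.0, -0.0, 0.003, 0.001], 'joint_torque': [-0.001, -36.82, 34.742, 6.932, -0.005, -0.0], 'eef_pos': [0.187, 0.57, 0.23], 'tcp_rot': [0.987, -0.158, -0.0, 0.001], 'wrist_force': [-0.294, -0.121, 0.795], 'moment': [0.052, -0.045, -0.019], 'grip_force': 0.0, 'grip_width': 0.086}
scene [1.35186205 0.53278905 0.80912086] [ 0.42871761  0.77717064 -0.40581261 -0.21799804] 0.028699910775764472
jack [([0.507, 0.22, 0.044], 0.91)]
jack_grip [([0.509, 0.22, 0.048], 0.61)]
jack_saddle [([0.511, 0.14, 0.121], 0.64)]
lift_pad [([0.647, -0.256, 0.217], 0.65)]
handle_end [([0.489, 0.308, 0.122], 0.75)]
handle_pivot [([0.512, 0.22, 0.048], 0.96)]
wax_slabs [([0.761, 0.024, 0.085], 0.62)]
candle_box [([0.573, 0.47, 0.023], 0.73)]
jug [([0.758, 0.223, 0.067], 0.74)]
wick_spool [([0.395, 0.032, 0.045], 0.55)]
scraper [([0.333, 0.267, 0.001], 0.76)]
dye_jar [([0.368, 0.37, 0.053], 0.76)]
tank [([0.489, 0.308, 0.12], 0.75)]
side [-0.45615248 -0.77113232  1.05055613] [ 0.79736132 -0.40322028  0.1908751  -0.4064
[... 189 characters left out ...]
 0.118], 0.75)]
handle_pivot [([0.474, 0.191, 0.053], 0.7)]
wax_slabs [([0.692, -0.006, 0.082], 0.86)]
candle_box [([0.549, 0.474, 0.022], 0.73), ([0.477, 0.298, 0.121], 0.41)]
jug [([0.72, 0.205, 0.073], 0.6), ([0.48, 0.192, 0.044], 0.28)]
wick_spool [([0.379, 0.02, 0.048], 0.67)]
scraper [([0.33, 0.253, 0.004], 0.95)]
dye_jar [([0.334, 0.345, 0.058], 0.71)]
tank [([0.469, -0.38, 0.247], 0.95), ([0.475, 0.192, 0.05], 0.27)]
wrist [0.26600554 0.54379334 0.37268093] [-0.57835664  0.79948646  0.13124747 -0.09538924] -0.04080576509122153
jack []
jack_grip []
jack_saddle []
lift_pad []
handle_end []
handle_pivot []
wax_slabs []
candle_box []
jug []
wick_spool []
scraper []
dye_jar []
tank []
2.1
```

View pics/0scene.png

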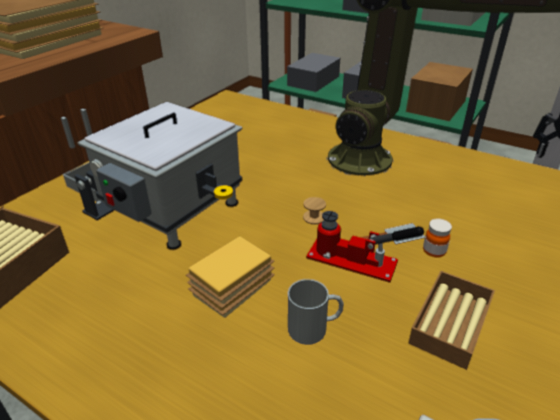

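View pics/0side.png

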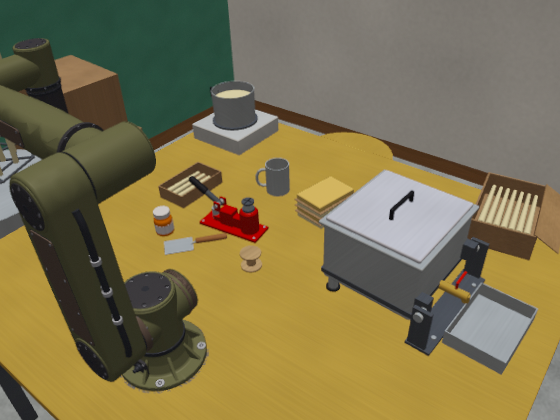

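Run:
```python
from h import *
import pickle
P=pickle.load(open("p0.pkl","rb"))
s,w=P["scene"],P["side"]
a=cv2.resize(s["img"][180:285,190:430],None,fx=3.3,fy=3.3,interpolation=cv2.INTER_CUBIC)
b=cv2.resize(w["img"][165:250,150:280],None,fx=3.3,fy=3.3,interpolation=cv2.INTER_CUBIC)
c=np.zeros((346+281,792,3),np.uint8)[:600]
c[:a.shape[0],:a.shape[1]]=a[:, :792]; h=min(b.shape[0],600-346); c[346:346+h,:b.shape[1]]=b[:h]
cv2.imwrite("pics/crop.png",c)
print("pad dot",onz(s,223,191,.143)); print("saddle",tri([(s,330,216),(w,249,203)]))
r=rot(P["wrist"]["attitude"]);t=np.array([.187,.57,.23]);Rt=R.from_quat([.987,-.158,0,.001]).as_matrix()
print("cam in tool",Rt.T@(np.array(P["wrist"]["eye"])-t),"\n",Rt.T@r)
```

```text
pad dot [ 0.57739552 -0.13475102  0.143     ]
saddle (array([0.50217633, 0.13400416, 0.11886996]), [np.float64(0.004066619103502189), np.float64(0.004066619103502097)])
cam in tool [ 0.08328339  0.00051637 -0.14265386] 
 [[-6.80586280e-04 -9.47248538e-01 -3.20499211e-01]
 [ 9.99998967e-01 -2.38811679e-04 -1.41769947e-03]
 [ 1.26637480e-03 -3.20499844e-01  9.47247722e-01]]
```

View pics/crop.png

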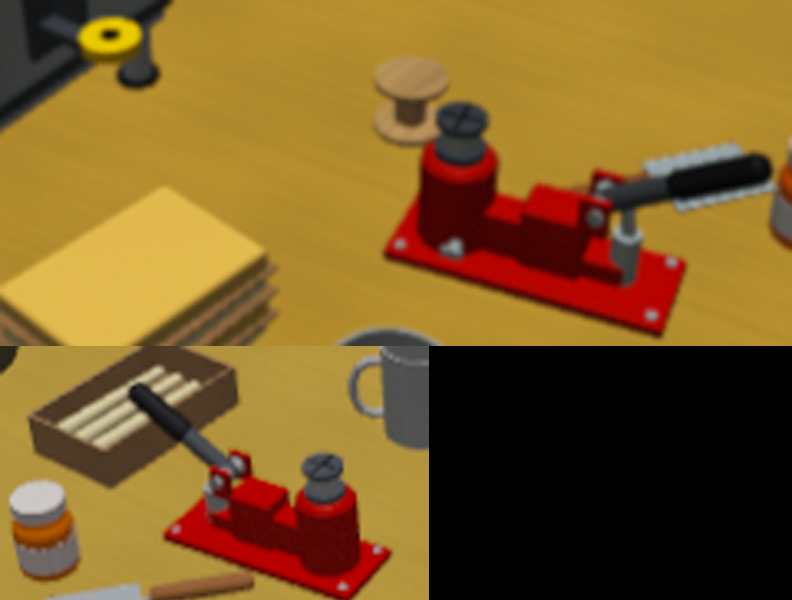

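Run:
```python
from h import *
import pickle
P=pickle.load(open("p0.pkl","rb"))
s,w=P["scene"],P["side"]
T=lambda n,a,b:print(n,*[np.round(q,4) for q in tri([(s,*a),(w,*b)])])
T("saddle",(330,216.1),(247.9,201.7)); T("tip",(420.3,230.6),(192.4,178.9))
for n,a,b in(("lidR",(242,127),(324,215)),("lidN",(152,157),(388,172)),("lidL",(88,140),(477,210)),("lidF",(170,107),(408,258))):T(n,a,b)
C=lambda u,v:(190+u/3.3,180+v/3.3)
D=lambda u,v:(150+u/3.3,165+(v-346)/3.3)
for n,c in(("frontfar-x?",(387,250)),("rearnear",(663,330)),("rearfar",(685,265))):print(n,onz(s,*C(*c),.012))
for n,c in(("side rear-left",(165,532)),("side front-near",(347,598)),("side front-far",(390,552))):print(n,onz(w,*D(*c),.012))
print("pad",onz(s,*C(109,34),.143))
```

```text
saddle [0.5038 0.137  0.1212] [0.002 0.002]
tip [0.4745 0.3491 0.1436] [0.0032 0.0032]
lidR [ 0.4309 -0.1842  0.2522] [0.0088 0.0088]
lidN [ 0.6945 -0.2387  0.2677] [0.0033 0.0033]
lidL [ 0.6872 -0.4966  0.2434] [0.0065 0.0065]
lidF [ 0.4206 -0.4407  0.247 ] [0.0041 0.0041]
frontfar-x? [0.55045375 0.1047449  0.012     ]
rearnear [0.52047253 0.31807623 0.012     ]
rearfar [0.44485658 0.30633425 0.012     ]
side rear-left [0.43994179 0.29853152 0.012     ]
side front-near [0.46686774 0.08287316 0.012     ]
side front-far [0.54560597 0.09369717 0.012     ]
pad [ 0.57474653 -0.13671587  0.143     ]
```

```bash
cat >> h.py <<'E'
def plan(tx,ty,tz,th,n=None):
    """rows from present pose to target TCP with tool-x heading th (rad), tool down; prints rows (x,y,z,turn)"""
    s=manip.read_state(); p=np.array(s["eef_pos"]); M=R.from_quat(s["tcp_rot"]).as_matrix()
    h=np.arctan2(M[1,0],M[0,0]); d=np.array([tx,ty,tz])-p; dt=-((th-h+np.pi)%(2*np.pi)-np.pi)
    n=n or int(np.ceil(max(np.linalg.norm(d)/.028,abs(dt)/.095)))
    print("t",s["t"],"pos",p.round(4),"head",round(h,4),"n",n,"F",np.round(s["wrist_force"],1))
    c=h
    for i in range(n):
        e=d/n; x=np.array([np.cos(c),np.sin(c)]); y=np.array([np.sin(c),-np.cos(c)])
        print([round(float(v),3) for v in(e[:2]@x/.03,e[:2]@y/.03,-e[2]/.03,dt/n/.1)]); c-=dt/n
E
python3 - <<'E'
from h import *
import pickle
P=pickle.load(open("p0.pkl","rb"))
s,w=P["scene"],P["side"]
C=lambda u,v:(190+u/3.3,180+v/3.3)
for c in((165,187),(267,250),(0,290)):print(onz(s,*C(*c),.086))
for c in((327,179),(356,189),(330,209),(297,194)):print("side",onz(w,*c,.086))
print("jug",onz(s,309,292,.11)); print("fov wrist",P["wrist"]["fov_y"])
plan(.56,-.02,.25,np.radians(-95))
E
```

```text
[ 0.6506419  -0.03041805  0.086     ]
[0.66961675 0.07263375 0.086     ]
[ 0.80071454 -0.06021949  0.086     ]
side [0.79823277 0.03524508 0.086     ]
side [ 0.80261173 -0.07672089  0.086     ]
side [ 0.6594671  -0.06797353  0.086     ]
side [0.66682423 0.06569054 0.086     ]
jug [0.74462054 0.21550752 0.11      ]
fov wrist 59.54750201480134
t 2.1 pos [0.1869 0.5701 0.2312] head -0.3168 n 25 F [0.6 0.4 0.4]
[0.718, 0.593, -0.025, 0.537]
[0.749, 0.553, -0.025, 0.537]
[0.777, 0.512, -0.025, 0.537]
[0.804, 0.47, -0.025, 0.537]
[0.828, 0.426, -0.025, 0.537]
[0.849, 0.381, -0.025, 0.537]
[0.868, 0.335, -0.025, 0.537]
[0.885, 0.288, -0.025, 0.537]
[0.899, 0.24, -0.025, 0.537]
[0.911, 0.192, -0.025, 0.537]
[0.92, 0.143, -0.025, 0.537]
[0.926, 0.093, -0.025, 0.537]
[0.93, 0.043, -0.025, 0.537]
[0.931, -0.007, -0.025, 0.537]
[0.929, -0.057, -0.025, 0.537]
[0.925, -0.106, -0.025, 0.537]
[0.918, -0.156, -0.025, 0.537]
[0.908, -0.205, -0.025, 0.537]
[0.896, -0.253, -0.025, 0.537]
[0.881, -0.301, -0.025, 0.537]
[0.864, -0.348, -0.025, 0.537]
[0.844, -0.394, -0.025, 0.537]
[0.821, -0.438, -0.025, 0.537]
[0.797, -0.482, -0.025, 0.537]
[0.77, -0.524, -0.025, 0.537]
```

>>> {"op": "arm_command", "data": {
  "plan": [
    [[1,0.72,0.59,-0.03,0.54],[1,0.75,0.55,-0.03,0.54],[1,0.78,0.51,-0.03,0.54],[1,0.8,0.47,-0.03,0.54],[1,0.83,0.43,-0.03,0.54],[1,0.85,0.38,-0.03,0.54],[1,0.87,0.33,-0.03,0.54],[1,0.88,0.29,-0.03,0.54],[1,0.9,0.24,-0.03,0.54],[1,0.91,0.19,-0.03,0.54],[1,0.92,0.14,-0.03,0.54],[1,0.93,0.09,-0.03,0.54],[1,0.93,0.04,-0.03,0.54],[1,0.93,0,-0.03,0.54],[1,0.93,-0.06,-0.03,0.54],[1,0.93,-0.11,-0.03,0.54],[1,0.92,-0.16,-0.03,0.54],[1,0.91,-0.2,-0.03,0.54],[1,0.9,-0.25,-0.03,0.54],[1,0.88,-0.3,-0.03,0.54]]
  ]
}}

```text
t: 3.77
eef_pos: [0.4849, 0.0957, 0.2496]
tcp_rot: [0.765, -0.644, 0.0, -0.0]
wrist_force: [0.3, 0.2, 0.8]
grip_width: 0.0853
grip_force: 0.0
```

Run:
```python
from h import *
import pickle
p=eyes.grab_frame("wrist"); pickle.dump(p,open("p1.pkl","wb")); cv2.imwrite("pics/1w.png",p["img"])
print(p["eye"],"pad at",proj(p,[.575,-.137,.143]))
plan(.56,-.02,.25,np.radians(-95))
print(manip.read_state()["joint_positions"])
```

```text
[0.4996466  0.01372345 0.39190148] pad at [ 192.30031142 -223.79213262]
t 3.8167 pos [0.4863 0.0926 0.2496] head -1.4053 n 5 F [-0.5 -2.3 -0.8]
[0.821, -0.361, -0.003, 0.505]
[0.802, -0.402, -0.003, 0.505]
[0.781, -0.442, -0.003, 0.505]
[0.757, -0.481, -0.003, 0.505]
[0.732, -0.519, -0.003, 0.505]
[ 5.97635307e-01 -2.38524442e-01 -1.41212602e-01  1.66511237e-03
 -1.66854721e+00 -4.32011878e-01]
```

>>> {"op": "arm_command", "data": {
  "plan": [
    [[1,0.9,-0.3,0,0.5],[1,0.9,-0.3,0,0.5],[1,0.9,-0.35,0,0.5],[1,0.9,-0.4,0,0.5],[1,0.9,-0.4,0,0.5],[1,0,0,0,0]]
  ]
}}

```text
t: 4.32
eef_pos: [0.5473, -0.0376, 0.2487]
tcp_rot: [-0.677, 0.736, -0.0, -0.001]
wrist_force: [0.1, 0.2, -0.0]
grip_width: 0.0851
grip_force: 0.0
```

Run:
```python
from h import *
import pickle
p=eyes.grab_frame("wrist"); pickle.dump(p,open("p1.pkl","wb")); cv2.imwrite("pics/1w.png",p["img"])
print(p["eye"],"pad at",proj(p,[.575,-.137,.143]))
plan(.6,-.05,.25,np.radians(-95))
```

```text
[ 0.54151614 -0.12017418  0.39109879] pad at [227.23182886  62.74804897]
t 4.3667 pos [ 0.5469 -0.0359  0.2487] head -1.6508 n 2 F [-0.5  0.5 -0.5]
[0.163, -0.901, -0.021, 0.037]
[0.16, -0.902, -0.021, 0.037]
```

View pics/1w.png

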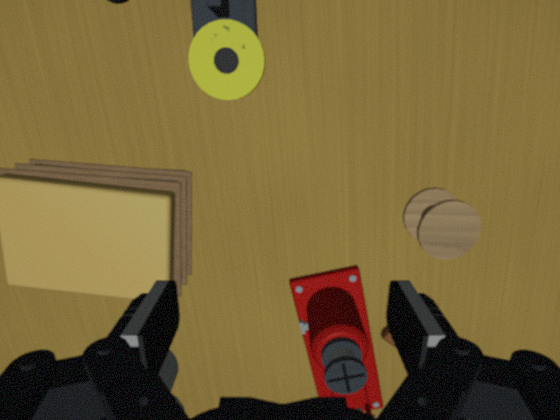

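>>> {"op": "arm_command", "data": {
  "plan": [
    [[1,0.3,-0.9,0,0],[1,0.2,-0.9,0,0],[1,0,0,0,0]]
  ]
}}

```text
t: 4.62
eef_pos: [0.6012, -0.0532, 0.2465]
tcp_rot: [-0.68, 0.734, 0.001, -0.002]
wrist_force: [-1.4, -0.1, -1.0]
grip_width: 0.0855
grip_force: 0.0
```

Run:
```python
from h import *
import pickle
p=eyes.grab_frame("wrist"); pickle.dump(p,open("p2.pkl","wb"))
q=pickle.load(open("p1.pkl","rb"))
print(p["eye"],"pad at",proj(p,[.575,-.137,.143]))
def dot(p):
    hsv=cv2.cvtColor(p["img"],cv2.COLOR_BGR2HSV); u=proj(p,[.575,-.137,.143]).astype(int)
    m=cv2.inRange(hsv,(25,150,120),(35,255,255)); m[:, :]=m
    n,l,st,c=cv2.connectedComponentsWithStats(m); k=1+np.argmax(st[1:,4])
    h=cv2.findContours((l==k).astype(np.uint8),cv2.RETR_EXTERNAL,cv2.CHAIN_APPROX_NONE)[0][0]
    ctr,ax,_=cv2.fitEllipse(cv2.convexHull(h)); print(st[k],ctr,ax); return ctr
a,b=dot(q),dot(p)
print(tri([(q,*a),(p,*b)]))
u,v=int(b[0]),int(b[1]); 
big=np.hstack([q["img"][0:130,150:310],p["img"][0:130,max(0,u-80):u+80]])
cv2.imwrite("pics/pads.png",cv2.resize(big,None,fx=2.5,fy=2.5)); print(max(0,u-80))
```

```text
[ 0.59630589 -0.13594422  0.38887991] pad at [314.45682508  81.11599214]
[ 188   20   77   80 4306] (226.05531311035156, 59.791587829589844) (76.8834228515625, 80.94757843017578)
[ 275   39   77   80 4015] (313.39404296875, 78.19120788574219) (76.23388671875, 79.62490844726562)
(array([ 0.5755566 , -0.13882672,  0.14273503]), [np.float64(5.813122941186216e-06), np.float64(5.813122941185597e-06)])
233
```

View pics/pads.png

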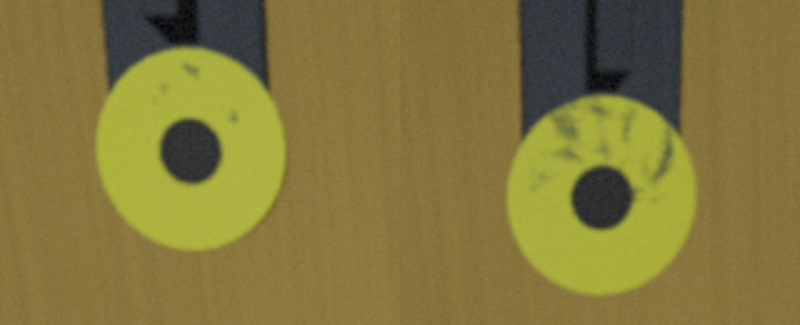

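Run:
```python
from h import *
import pickle
p=pickle.load(open("p2.pkl","rb"));q=pickle.load(open("p1.pkl","rb"))
for pp,o,L in((q,150,[((102,0),(110,95)),((265,0),(267,90))]),(p,233-160,[((520,0),(524,135)),((684,0),(682,125))])):
    for a,b in L:
        A,B=[onz(pp,o+x/2.5,y/2.5,.14) for x,y in(a,b)]; d=B-A; print(A,B,np.degrees(np.arctan2(d[1],d[0])))
S=onz(q,347,377,.123);print("saddle",S)
b1,b2=onz(q,300,289,.013),onz(q,352,279,.013);d=b1-b2;print(b1,b2,"jack heading",np.degrees(np.arctan2(d[1],d[0]))+90)
for c in((171,193),(172,299),(8,284),(190,172),(190,275)):print("slab",onz(q,*c,.086))
h=np.radians(97.5);g=S[:2]+.08*np.array([np.cos(h),np.sin(h)]);print("grip",g)
plan(g[0],g[1],.23,h-np.pi)
```

```text
[ 0.59316517 -0.17536491  0.14      ] [ 0.59444709 -0.15368893  0.14      ] 86.61547261730234
[ 0.55327137 -0.17173591  0.14      ] [ 0.55488841 -0.15131581  0.14      ] 85.47227401663515
[ 0.59250575 -0.18562543  0.14      ] [ 0.59391986 -0.15484288  0.14      ] 87.36975527341032
[ 0.5527198  -0.18271259  0.14      ] [ 0.55405578 -0.15423787  0.14      ] 87.31375593935893
saddle [0.50324102 0.13805608 0.123     ]
[0.53967535 0.10770399 0.013     ] [0.47834447 0.09965067 0.013     ] jack heading 97.48067471243024
slab [ 0.64504969 -0.04025436  0.086     ]
slab [0.66352421 0.06465745 0.086     ]
slab [0.82118901 0.03654408 0.086     ]
slab [ 0.62551007 -0.05724332  0.086     ]
slab [0.6417663  0.04027064 0.086     ]
grip [0.49279893 0.21737167]
t 4.6667 pos [ 0.6    -0.0527  0.247 ] head -1.6469 n 11 F [-0.3  0.5 -0.6]
[-0.791, 0.386, 0.052, -0.188]
[-0.798, 0.371, 0.052, -0.188]
[-0.805, 0.356, 0.052, -0.188]
[-0.812, 0.341, 0.052, -0.188]
[-0.818, 0.326, 0.052, -0.188]
[-0.824, 0.31, 0.052, -0.188]
[-0.83, 0.295, 0.052, -0.188]
[-0.835, 0.279, 0.052, -0.188]
[-0.84, 0.263, 0.052, -0.188]
[-0.845, 0.247, 0.052, -0.188]
[-0.85, 0.231, 0.052, -0.188]
```

>>> {"op": "arm_command", "data": {
  "plan": [
    [[1,-0.79,0.39,0.05,-0.19],[1,-0.8,0.37,0.05,-0.19],[1,-0.8,0.36,0.05,-0.19],[1,-0.81,0.34,0.05,-0.19],[1,-0.82,0.33,0.05,-0.19],[1,-0.82,0.31,0.05,-0.19],[1,-0.83,0.29,0.05,-0.19],[1,-0.83,0.28,0.05,-0.19],[1,-0.84,0.26,0.05,-0.19],[1,-0.84,0.25,0.05,-0.19],[1,-0.85,0.23,0.05,-0.18],[1,0,0,0.8,0],[1,0,0,0.8,0],[1,0,0,0,0]]
  ]
}}

```text
t: 5.83
eef_pos: [0.4887, 0.2168, 0.1802]
tcp_rot: [0.753, -0.658, -0.001, 0.003]
wrist_force: [0.6, -0.3, -1.7]
grip_width: 0.0855
grip_force: 0.0
```

Run:
```python
from h import *
p=eyes.grab_frame("wrist"); cv2.imwrite("pics/3w.png",p["img"])
s=manip.read_state();g=np.array([.4928,.2174])
print("saddle proj",proj(p,[.5032,.138,.123]),"grip top",proj(p,[g[0],g[1],.068]))
plan(g[0],g[1],.039,np.radians(-82.5))
```

```text
saddle proj [275.98335234  91.75738155] grip top [277.0939641  205.36103011]
t 5.8833 pos [0.4898 0.2164 0.183 ] head -1.4372 n 6 F [-0.1 -0.2 -0.1]
[-0.003, -0.017, 0.8, 0.005]
[-0.003, -0.017, 0.8, 0.005]
[-0.003, -0.017, 0.8, 0.005]
[-0.003, -0.017, 0.8, 0.005]
[-0.003, -0.017, 0.8, 0.005]
[-0.003, -0.017, 0.8, 0.005]
```

View pics/3w.png

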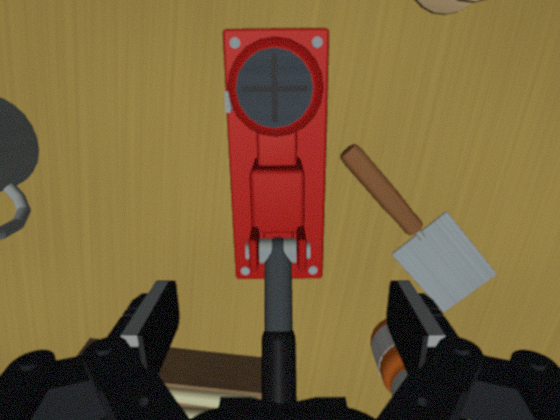

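>>> {"op": "arm_command", "data": {
  "plan": [
    [[1,0.02,-0.03,0.9,0],[1,0.02,-0.03,0.9,0],[1,0.02,0,0.9,0],[1,0,0,0.9,0],[1,0,0,0.9,0],[1,0,0,0.3,0],[0,0,0,0,0],[0,0,0,0,0],[0,0,0,0,0],[0,0,0,0,0],[0,0,0,0,0]]
  ],
  "squeeze": 50
}}

```text
t: 6.8
eef_pos: [0.4944, 0.2157, 0.0436]
tcp_rot: [0.752, -0.659, 0.0, -0.001]
wrist_force: [-3.2, 0.0, 5.4]
grip_width: 0.0388
grip_force: 54.3
```

Run:
```python
from h import *
p=eyes.grab_frame("wrist")
s=manip.read_state(); print(s["grip_width"],s["grip_force"])
hsv=p["img"]; cv2.imwrite("pics/4w.png",hsv)
g=np.array(s["eef_pos"][:2])
h=np.radians(87.5); pad=np.array([.5756,-.1388]); t=pad+.08*np.array([np.cos(h),np.sin(h)])+[0,-.0]
print("target",t); plan(t[0],t[1],.039,h-np.pi,18)
```

```text
0.039013780593770815 54.38436985015869
target [ 0.57908955 -0.05887614]
t 6.85 pos [0.4944 0.2156 0.0435] head -1.4385 n 18 F [-3.5 -0.5  5.3]
[0.525, -0.088, 0.008, 0.098]
[0.524, -0.094, 0.008, 0.098]
[0.523, -0.099, 0.008, 0.098]
[0.522, -0.104, 0.008, 0.098]
[0.521, -0.109, 0.008, 0.098]
[0.52, -0.114, 0.008, 0.098]
[0.519, -0.119, 0.008, 0.098]
[0.517, -0.124, 0.008, 0.098]
[0.516, -0.129, 0.008, 0.098]
[0.515, -0.134, 0.008, 0.098]
[0.513, -0.139, 0.008, 0.098]
[0.512, -0.144, 0.008, 0.098]
[0.511, -0.149, 0.008, 0.098]
[0.509, -0.154, 0.008, 0.098]
[0.508, -0.159, 0.008, 0.098]
[0.506, -0.164, 0.008, 0.098]
[0.504, -0.169, 0.008, 0.098]
[0.503, -0.174, 0.008, 0.098]
```

View pics/4w.png

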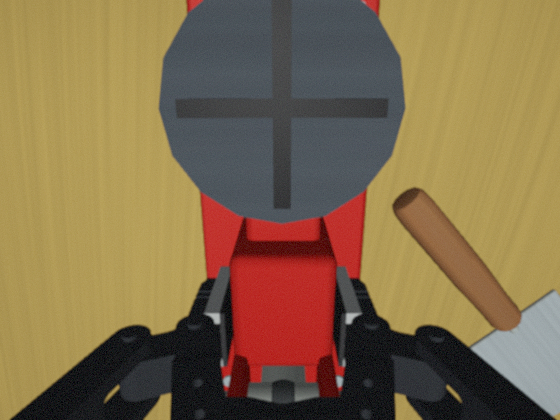

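Run:
```python
from h import *
p=eyes.grab_frame("wrist"); s=manip.read_state(); M=R.from_quat(s["tcp_rot"]).as_matrix()
for z in(.121,.123,.125):
    S=onz(p,282,106,z); print(S,M.T@(S-np.array(s["eef_pos"])))
```

```text
[0.50555048 0.13652069 0.121     ] [ 0.07981646 -0.00083244 -0.07758428]
[0.50555617 0.13641266 0.123     ] [ 0.07992159 -0.00082886 -0.07958444]
[0.50556186 0.13630462 0.125     ] [ 0.08002673 -0.00082527 -0.0815846 ]
```

>>> {"op": "arm_command", "data": {
  "plan": [
    [[0,0.3,-0.06,0,0.1],[0,0.52,-0.09,0,0.1],[0,0.52,-0.1,0,0.1],[0,0.52,-0.1,0,0.1],[0,0.52,-0.11,0,0.1],[0,0.52,-0.11,0,0.1],[0,0.52,-0.12,0,0.1],[0,0.52,-0.12,0,0.1],[0,0.52,-0.13,0,0.1],[0,0.52,-0.13,0,0.1],[0,0.51,-0.14,0,0.1],[0,0.51,-0.14,0,0.1],[0,0.51,-0.15,0,0.1],[0,0.51,-0.15,0,0.1],[0,0.4,-0.12,0,0.1],[0,0.2,-0.12,0,0.1],[0,0,0,0,0]]
  ]
}}

```text
t: 8.32
eef_pos: [0.5655, -0.0108, 0.0435]
tcp_rot: [-0.697, 0.717, -0.001, 0.001]
wrist_force: [1.0, -1.6, 5.0]
grip_width: 0.039
grip_force: 54.2
```

Run:
```python
from h import *
p=eyes.grab_frame("wrist"); q=eyes.grab_frame("scene")
cv2.imwrite("pics/5.png",np.hstack([p["img"][:,:560], cv2.resize(q["img"][150:300,170:256],None,fx=2.79,fy=2.8)]))
s=manip.read_state(); print(s["grip_width"],s["grip_force"],"pad proj",proj(p,[.5756,-.1388,.143]))
M=R.from_quat(s["tcp_rot"]).as_matrix()
S=np.array(s["eef_pos"])+M@[.0797,.001,0]; print("saddle est",S, "z-axis",M[:,2])
h=np.radians(87.5); t=np.array([.5756,-.1388])+.08*np.array([np.cos(h),np.sin(h)])
plan(t[0],t[1],s["eef_pos"][2],h-np.pi)
```

```text
0.038960716461546176 54.3943852186203 pad proj [ 131.22127749 -419.40602262]
saddle est [ 0.56219346 -0.09044268  0.04357186] z-axis [ 4.30249577e-03 -7.44788247e-04 -9.99990467e-01]
t 8.4167 pos [ 0.5655 -0.0108  0.0435] head -1.5994 n 2 F [ 1.8 -2.3  5. ]
[0.794, -0.25, -0.0, 0.075]
[0.792, -0.256, -0.0, 0.075]
```

View pics/5.png

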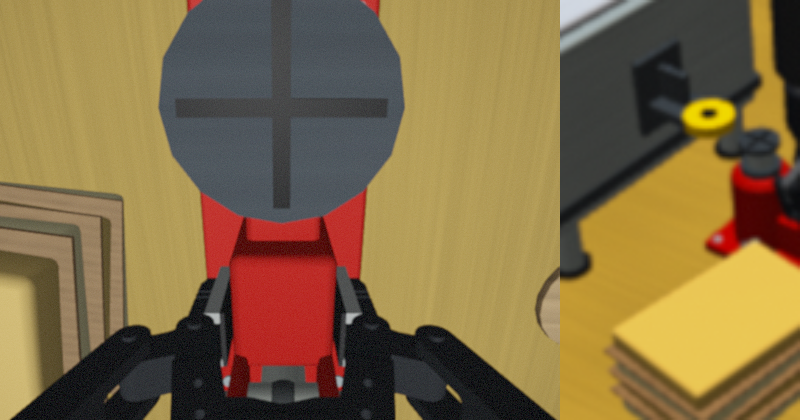

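>>> {"op": "arm_command", "data": {
  "plan": [
    [[0,0.25,-0.12,0,0.05],[0,0.45,-0.12,0,0.05],[0,0.45,-0.12,0,0.05],[0,0.32,-0.12,0,0],[0,0.15,0,0,0],[0,0,0,0,0]]
  ]
}}

```text
t: 8.92
eef_pos: [0.5784, -0.0589, 0.0435]
tcp_rot: [-0.692, 0.722, -0.001, 0.002]
wrist_force: [2.3, 2.1, 4.6]
grip_width: 0.0392
grip_force: 54.4
```

Run:
```python
from h import *
p=eyes.grab_frame("wrist"); q=eyes.grab_frame("scene")
cv2.imwrite("pics/6.png",np.hstack([p["img"][:,:560], cv2.resize(q["img"][150:300,190:276],None,fx=2.79,fy=2.8)]))
s=manip.read_state(); print(s["grip_width"],"pad proj",proj(p,[.5756,-.1388,.143]),"saddle if at .143",proj(p,np.array(s["eef_pos"])+R.from_quat(s["tcp_rot"]).apply([.08,-.0008,-.0995])))
M=R.from_quat(s["tcp_rot"]).as_matrix()
S=np.array(s["eef_pos"])+M@[.0799,-.0008,-.079]; print("saddle est",S, "z-axis",M[:,2],s["wrist_force"],s["t"])
u=proj(p,[.5756,-.1388,.143])
hsv=cv2.cvtColor(p["img"],cv2.COLOR_BGR2HSV); m=cv2.inRange(hsv,(0,0,0),(179,255,70))
n,l,st,c=cv2.connectedComponentsWithStats(m)
for k in range(1,n):
    if st[k,4]>300: print(st[k],c[k],onz(p,*c[k],.143))
```

```text
0.038844293924843315 pad proj [279.58467003 114.6759819 ] saddle if at .143 [283.1214491  114.03535659]
saddle est [ 0.57530671 -0.13874681  0.12250919] z-axis [ 5.18840700e-03  3.50409050e-04 -9.99986479e-01] [1.76114121 1.33162274 5.70415566] 9.0167
[  209    40   141   145 15990] [279.25753596 112.28774234] [ 0.57562469 -0.13906537  0.143     ]
[   0  262  163   29 1301] [ 79.75172944 274.6302844 ] [ 0.6032171  -0.11939693  0.143     ]
[    0   282   556   138 42928] [253.25081532 368.45483135] [ 0.58111891 -0.10312889  0.143     ]
```

View pics/6.png

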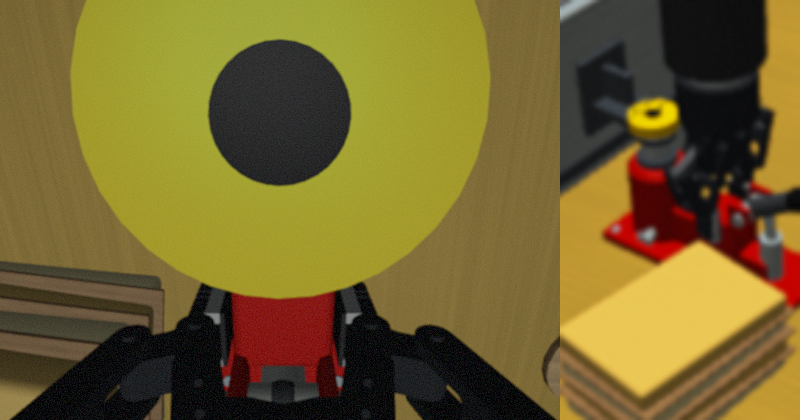

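>>> {"op": "arm_command", "data": {
  "plan": [
    [[0.65,0,0,0,0],[0.65,0,0,0,0],[0.65,0,0,0,0],[0.65,0,0,-0.6,0],[0.65,0,0,-0.9,0],[0.65,0,0,-0.9,0],[0.65,0,0,-0.9,0],[0.65,0,0,-0.9,0],[0.3,-0.6,0,-0.3,0],[0,-0.9,0,0,0],[0,-0.9,0,0,0],[0,-0.9,0,0,0],[0,-0.5,0,0,0],[0,0,0,0,0]]
  ]
}}

```text
t: 10.18
eef_pos: [0.5811, 0.057, 0.1753]
tcp_rot: [-0.693, 0.721, 0.0, -0.0]
wrist_force: [-0.9, -0.5, -0.1]
grip_width: -0.0
grip_force: 0.0
```

Run:
```python
from h import *
p=eyes.grab_frame("wrist"); q=eyes.grab_frame("scene")
cv2.imwrite("pics/7.png",np.hstack([p["img"][:,:560], cv2.resize(q["img"][150:300,190:276],None,fx=2.79,fy=2.8)]))
s=manip.read_state();print(s["grip_width"],"pad",proj(p,[.5756,-.139,.143]))
h=np.radians(87.5);a=np.array([np.cos(h),np.sin(h)])
E=np.array([.5756,-.139])+.1952*a; print(E,proj(p,[*E,.145])); plan(*E,.15,h-np.pi)
```

```text
-7.152494292202264e-06 pad [ 277.99382543 -224.70033823]
[0.5841145  0.05601421] [278.40788004 252.29881928]
t 10.2833 pos [0.5811 0.0548 0.1756] head -1.6126 n 1 F [ 0.5  0.1 -0.3]
[-0.046, -0.098, 0.852, 0.018]
```

View pics/7.png

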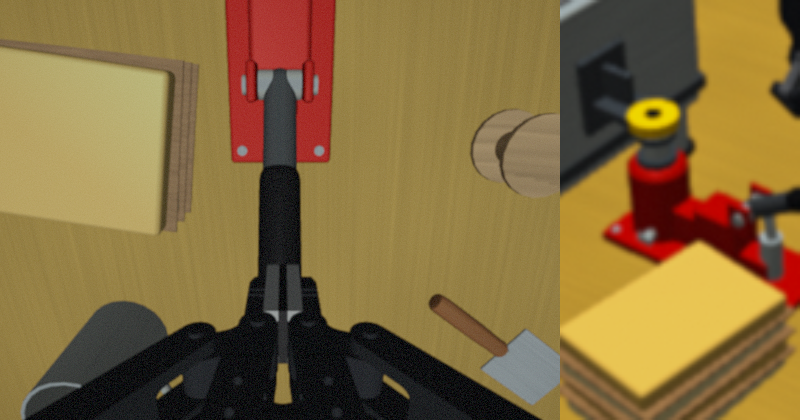

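>>> {"op": "arm_command", "data": {
  "plan": [
    [[0,0,-0.08,0.8,0.02],[0,-0.15,0,0.22,0],[0,-0.15,0,0.22,0],[0,-0.11,0,0.24,0],[0,-0.11,0,0.24,0],[0,-0.08,0,0.25,0],[0,-0.08,0,0.25,0],[0,-0.03,0,0.24,0],[0,-0.03,0,0.24,0],[0,-0.01,0,0.24,0],[0,0,0,0.24,0],[0,0.02,0,0.24,0],[0,0.02,0,0.24,0],[0,0,0,0,0]]
  ]
}}

```text
t: 11.45
eef_pos: [0.5855, 0.0777, 0.0677]
tcp_rot: [-0.691, 0.722, -0.0, 0.002]
wrist_force: [-3.2, 5.4, 10.1]
grip_width: -0.0
grip_force: 5.6
```

```bash
cat > chk.py <<'E'
from h import *
import sys
p=eyes.grab_frame("wrist"); q=eyes.grab_frame("scene")
if len(sys.argv)>1: cv2.imwrite(f"pics/{sys.argv[1]}.png",np.hstack([p["img"][:,:560], cv2.resize(q["img"][150:300,190:276],None,fx=2.79,fy=2.8)]))
s=manip.read_state();print(s["t"],np.round(s["eef_pos"],4),np.round(s["wrist_force"],1))
hsv=cv2.cvtColor(q["img"],cv2.COLOR_BGR2HSV); m=cv2.inRange(hsv[160:220,200:245],(25,180,120),(33,255,255))
n,l,st,c=cv2.connectedComponentsWithStats(m); k=1+np.argmax(st[1:,4]); print("pad px",st[k],c[k]+[200,160])
for z in(0,.005,.01,.02,.03,.04): print(z,proj(q,[.5756,-.139,.143+z]).round(1).tolist(),end=" ")
E
python3 chk.py
```

```text
11.55 [0.5856 0.0778 0.0683] [-4.4  5.7  8.7]
pad px [ 14  24  19  10 131] [222.84732824 188.6259542 ]
0 [222.1, 190.2] 0.005 [222.0, 188.6] 0.01 [221.8, 187.0] 0.02 [221.5, 183.7] 0.03 [221.2, 180.4] 0.04 [220.9, 177.1]
```

```bash
cat > ax.py <<'E'
from h import *
import pickle
def axis(p):
    hsv=cv2.cvtColor(p["img"],cv2.COLOR_BGR2HSV)
    m=cv2.inRange(hsv,(0,150,60),(8,255,255))|cv2.inRange(hsv,(172,150,60),(179,255,255))
    m=cv2.morphologyEx(m,cv2.MORPH_OPEN,np.ones((3,3)))
    rows=[r for r in range(0,420,8) if m[r].sum()>0]; L=[];Rr=[]
    for r in rows:
        c=np.flatnonzero(m[r])
        a,b=onz(p,c[0],r,.012),onz(p,c[-1],r,.012)
        if .078<np.hypot(*(a-b)[:2])<.09: L.append(a);Rr.append(b)
    mid=(np.array(L)+np.array(Rr))/2; print("n",len(mid), "w",np.hypot(*(np.array(L)-np.array(Rr))[:,:2].T).mean())
    if len(mid)<3: return
    f=np.polyfit(mid[:,1],mid[:,0],1); print("axis x at saddle",np.polyval(f,-.139),"at handle",np.polyval(f,.078),"heading",90-np.degrees(np.arctan(f[0])),"rear y",mid[:,1].max())
    return f
if __name__=="__main__":
    p=eyes.grab_frame("wrist"); axis(p); s=manip.read_state(); print(np.round(s["eef_pos"],4),np.round(s["wrist_force"],1))
    q=pickle.load(open("p0.pkl","rb"))["scene"]
    for f in(q,eyes.grab_frame("scene")):
        hsv=cv2.cvtColor(f["img"],cv2.COLOR_BGR2HSV); m=cv2.inRange(hsv[160:220,200:245],(25,180,120),(33,255,255))
        n,l,st,c=cv2.connectedComponentsWithStats(m); k=1+np.argmax(st[1:,4]); print("pad px",st[k],c[k]+[200,160])
E
python3 ax.py
```

```text
n 21 w 0.08114854876362917
axis x at saddle 0.5747564799248474 at handle 0.5853911417439317 heading 87.19431277419586 rear y 0.033886574428038364
[0.5856 0.0777 0.0683] [-4.1  4.6  9. ]
pad px [ 14  26  19  10 143] [222.83916084 190.34965035]
pad px [ 14  24  19  10 136] [222.60294118 188.46323529]
```

>>> {"op": "arm_command", "data": {
  "plan": [
    [[0,-0.02,0,-0.6,0],[0,0.1,0,-0.8,0],[0,0.25,0,-0.8,0],[0,0.38,0,-0.66,0],[0,0,0,0,0],[0,-0.15,0,0.22,0],[0,-0.15,0,0.22,0],[0,-0.11,0,0.24,0],[0,-0.11,0,0.24,0],[0,-0.08,0,0.25,0],[0,-0.08,0,0.25,0],[0,-0.03,0,0.24,0],[0,-0.03,0,0.24,0],[0,-0.01,0,0.24,0],[0,0,0,0.24,0],[0,0.02,0,0.24,0],[0,0.02,0,0.24,0],[0,0,0,0.05,0]]
  ]
}}

```text
t: 13.15
eef_pos: [0.5858, 0.0791, 0.0655]
tcp_rot: [-0.692, 0.722, -0.0, 0.003]
wrist_force: [-3.4, 8.9, 19.1]
grip_width: -0.0
grip_force: 9.8
```

```bash
python3 ax.py
```

```text
n 21 w 0.08111460120776065
axis x at saddle 0.5749833172613238 at handle 0.5850877985711468 heading 87.33398043497954 rear y 0.034694211592015536
[0.5858 0.0791 0.0658] [-3.5  8.9 16.1]
pad px [ 14  26  19  10 143] [222.83916084 190.34965035]
pad px [14 21 18  9 82] [224.5        185.47560976]
```

```bash
cat > lift.py <<'E'
from h import *
import pickle
q=pickle.load(open("p0.pkl","rb"))["scene"]; s=manip.read_state()
for _ in range(2):
    f=eyes.grab_frame("scene")
    T=cv2.resize(q["img"][183:198,212:235],None,fx=6,fy=6,interpolation=cv2.INTER_CUBIC)
    I=cv2.resize(f["img"][160:205,202:245],None,fx=6,fy=6,interpolation=cv2.INTER_CUBIC)
    r=cv2.matchTemplate(I,T,cv2.TM_CCOEFF_NORMED); _,v,_,l=cv2.minMaxLoc(r)
    dv=l[1]/6+160-183; du=l[0]/6+202-212
    e=proj(q,[.5756,-.139,.143])
    from scipy.optimize import brentq
    H=np.array([.5756,-.139])-.37*np.array([np.cos(np.radians(87)),np.sin(np.radians(87))])
    def P(th):
        a=np.arctan2(.028,.37)+th; r=np.hypot(.028,.37)
        return [*(H+r*np.cos(a)*np.array([np.cos(np.radians(87)),np.sin(np.radians(87))])),.115+r*np.sin(a)]
    th=brentq(lambda t:proj(q,P(t))[1]-e[1]-dv,-.1,.3)
    print("score",round(v,2),"shift",du,dv,"expect du",proj(q,P(th))[0]-e[0],"foot mm",285*np.sin(th),"pad mm",370*np.sin(th))
print(s["t"],np.round(s["wrist_force"],1),np.round(s["eef_pos"],4))
E
python3 lift.py
```

```text
score 0.93 shift -0.8333333333333428 -5.333333333333343 expect du -0.929894608428782 foot mm 12.252672544783668 pad mm 15.906978391473531
score 0.98 shift -0.8333333333333428 -5.333333333333343 expect du -0.929894608428782 foot mm 12.252672544783668 pad mm 15.906978391473531
13.25 [-2.3  7.8 13.7] [0.5857 0.0791 0.066 ]
```

>>> {"op": "arm_command", "data": {
  "plan": [
    [[0,-0.02,0,-0.6,0],[0,0.1,0,-0.8,0],[0,0.25,0,-0.8,0],[0,0.4,0,-0.73,0],[0,0,0,0,0],[0,-0.15,0,0.22,0],[0,-0.15,0,0.22,0],[0,-0.11,0,0.24,0],[0,-0.11,0,0.24,0],[0,-0.08,0,0.25,0],[0,-0.08,0,0.25,0],[0,-0.03,0,0.24,0],[0,-0.03,0,0.24,0],[0,-0.01,0,0.24,0],[0,0,0,0.24,0],[0,0.02,0,0.24,0],[0,0.02,0,0.24,0],[0,0,0,0.05,0]]
  ]
}}

```text
t: 14.85
eef_pos: [0.5852, 0.0782, 0.0655]
tcp_rot: [-0.692, 0.722, -0.0, 0.002]
wrist_force: [-5.2, 8.9, 19.2]
grip_width: -0.0
grip_force: 10.4
```

```bash
python3 lift.py; python3 ax.py
```

```text
score 0.94 shift -1.5 -8.666666666666657 expect du -1.6045693470705658 foot mm 19.752704699911945 pad mm 25.643862241990945
score 0.95 shift -1.6666666666666572 -8.833333333333343 expect du -1.640139532582083 foot mm 20.124666800119464 pad mm 26.126760407172636
14.85 [-5.2  8.9 19.2] [0.5852 0.0782 0.0655]
n 21 w 0.08114967833597991
axis x at saddle 0.574700072992045 at handle 0.5847907810390116 heading 87.33760921278564 rear y 0.03393853198972116
[0.5851 0.0783 0.066 ] [-4.   7.7 14.3]
pad px [ 14  26  19  10 143] [222.83916084 190.34965035]
pad px [ 13  17  18  10 122] [221.31967213 181.47540984]
```

>>> {"op": "arm_command", "data": {
  "plan": [
    [[0,-0.02,0,-0.6,0],[0,0.1,0,-0.8,0],[0,0.25,0,-0.8,0],[0,0.4,0,-0.71,0],[0,0,0,0,0],[0,-0.15,0,0.22,0],[0,-0.15,0,0.22,0],[0,-0.11,0,0.24,0],[0,-0.11,0,0.24,0],[0,-0.08,0,0.25,0],[0,-0.08,0,0.25,0],[0,-0.03,0,0.24,0],[0,-0.03,0,0.24,0],[0,-0.01,0,0.24,0],[0,0,0,0.24,0],[0,0.02,0,0.24,0],[0,0.02,0,0.24,0],[0,0,0,0.05,0],[0,0,0,0,0],[0,0,0,0,0]]
  ]
}}

```text
t: 16.72
eef_pos: [0.5849, 0.0776, 0.066]
tcp_rot: [-0.692, 0.722, 0.0, 0.002]
wrist_force: [-4.9, 7.5, 16.1]
grip_width: 0.0002
grip_force: 8.7
```

```bash
python3 lift.py; python3 ax.py
```

```text
score 0.94 shift -2.333333333333343 -12.666666666666657 expect du -2.5055473127125367 foot mm 28.602876124037806 pad mm 37.133558476821015
score 0.85 shift -2.333333333333343 -12.666666666666657 expect du -2.5055473127125367 foot mm 28.602876124037806 pad mm 37.133558476821015
16.7167 [-4.9  7.5 16.1] [0.5849 0.0776 0.066 ]
n 21 w 0.0811255976299811
axis x at saddle 0.5746821457369431 at handle 0.5844559726687966 heading 87.42110225750481 rear y 0.033187068383956644
[0.5849 0.0775 0.066 ] [-4.6  7.8 15.9]
pad px [ 14  26  19  10 143] [222.83916084 190.34965035]
pad px [ 12  13  18  10 118] [220.38983051 177.45762712]
```

```bash
python3 -c "
from h import *
print(order.close_job())"
```

```text
the job is handed in; nothing more can be done
None
```

I handed the job in at about 17 s. By camera measurement, the jack's saddle is within a few millimetres of the lift lug and the tank's feet are about 28 mm clear of the bench. The gripper is holding the handle down on its stop with about 16 N. The verdict was not shown to me.

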